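# Set out the brass bushes by size on the assembly rail

## Task

Set out the four brass bushes on the aluminium assembly rail in order of size, one standing brim down in the middle of each black pad: the smallest on the pad next to the red end block, then growing pad by pad to the largest next to the green end block. Leave the oil can, the tape measure and the parts tin where they stand.

Things in the scene. Friction and masses are not known exactly. Their poses are not given: they have to be found in the camera images.
- bush_small: The smallest brass flanged bush, a hat-shaped turned part standing brim down: round brim 28 mm in diameter and 8 mm high, above it a round hub 18 mm in diameter, 27 mm high over all, with a bore in its top; loose. Origin: centre of its underside; z up along its axis.
- bush_medium: The second smallest brass flanged bush, a hat-shaped turned part standing brim down: round brim 38 mm in diameter and 13 mm high, above it a round hub 28 mm in diameter, 34 mm high over all, with a bore in its top; loose. Origin: centre of its underside; z up along its axis.
- bush_large: The second largest brass flanged bush, a hat-shaped turned part standing brim down: round brim 50 mm in diameter and 14 mm high, above it a round hub 36 mm in diameter, 42 mm high over all, with a bore in its top; loose. Origin: centre of its underside; z up along its axis.
- bush_largest: The largest brass flanged bush, a hat-shaped turned part standing brim down: round brim 62 mm in diameter and 15 mm high, above it a round hub 46 mm in diameter, 50 mm high over all, with a bore in its top; loose. Origin: centre of its underside; z up along its axis.
- rail: Flat aluminium assembly rail, fixed to the worktop, 72 x 420 x 12 mm, long along its own y. On it, on its centre line, lie four black rubber pads 54 mm in diameter and 2 mm thick (their tops are 14 mm above the worktop), with centres at y = -127.5, -42.5, 42.5 and 127.5 mm. Origin: centre of its underside, on the worktop; z up.
- red_end: Red end block, 72 x 20 x 24 mm, fixed on top of the rail across one of its ends (at y = +190 or -190 mm of the rail; which end differs from start to start). It marks the end where the smallest bush goes. Origin: centre of its underside, 12 mm above the worktop. The pads' centres lie 62.5, 147.5, 232.5 and 317.5 mm from it along the rail.
- green_end: Green end block, same shape, fixed across the rail's other end. It marks the end where the largest bush goes. Origin: centre of its underside.
- oil_can: Grey metal oil can with a thin bent spout, 66 x 89 x 159 mm, loose, to be left alone. Origin: centre of its underside.
- tape_measure: Yellow tape measure, 62 x 73 x 31 mm, loose, to be left alone. Origin: centre of its underside.
- parts_tin: Round open grey tin with nuts in it, 80 mm in diameter, 33 mm high, loose, to be left alone. Origin: centre of its underside.
Mind the look-alikes: they are no part of the job. What is shaped like the bush_medium but orange or pink is not meant.

How it is judged:
By the outcome, as a careful person would: the job done as asked, in the order asked, and still so for the second after the job is handed in, with the robot touching nothing.
It also fails if it takes over 91 s, if anything falls off the work surface, if the arm or the gripper's body presses on something with over 40 N, if the wrist force passes 120 N, or if a joint passes its speed limit or range.

## Robot

A 7-joint arm with a two-finger parallel gripper is mounted at the origin on a cart in front of the work surface, level with it; the furniture and walls round the work are solid. World frame = base frame: x ahead of the robot, y to its left, z up, the work surface at z = 0. Lengths are in m, angles in rad, forces in N, time in s.
With the tool pointing down it reaches from about 0.4 to 0.875 m from the base axis. Payload 19.3 kg.
Tool frame: the origin (TCP) lies at the very end of the fingers, on their centre line; the grasp point (between the pads) lies 19 mm behind it; z points along the fingers, y is the line along which they close (so a half turn about z gives the same grasp; the last joint's range is limited). The gripper opens to 85 mm and grips with 20 to 120 N. Pads are 22 mm wide; open, the fingers measure 114 mm over their backs; the gripper's body (76 mm by 85 mm) begins 54 mm behind the grasp point. The pads swing forward as they close: fully open they stand 13 mm farther back than shut.
Start: joints at [-1.391, 0.521, -0.036, 1.599, 0.021, 1.021, -0.113], TCP at [0.155, 0.606, 0.231] pointing down, gripper open.
Joint ranges: [-2.91, 2.91], [-0.3, 2.13], [-1.5, 1.42], [0.17, 2.43], [-1.26, 4.41], [0.16, 1.93], [-2.52, 2.52]. Speed limits (rad/s): [1.89, 1.89, 2.39, 2.39, 3.01, 3.01, 3.01].

## Interface

Orientations are given as [roll, pitch, yaw] about the fixed x, y, z axes, in that order (R = Rz(yaw) Ry(pitch) Rx(roll)).
In Python, from workcell import bot gives the robot as it stands.
- The arm moves only by the shell command python3 -m crank 'ROWS' [FORCE]. ROWS is a JSON object of lists of equal length, an entry for each row: "travel": the shift along the world's x, y, z in cm, a list of three; "turn": the turn, a rotation vector about the world's x, y, z in degrees, a list of three; "gripper": the closure, from 0 (fully open) to 1 (shut). A call has exactly 5 rows; each row is the pose to reach, as a shift and turn from the pose commanded when the call began; what a row does not reach only later rows make up. A row lasts 1/10 s, in which the tool goes at most 50 mm and 8.59 degrees, less where a joint would pass 70% of its speed; a pose out of reach is approached as far as the arm can. A call with a gripper value outside its range is refused whole. The fingers move at their own pace and stop on an object; FORCE is the grip in N (left out, the last holds). Time passes only in rows, so rows that repeat a pose let the fingers close, or fill a call up. It gives the time, the measured TCP pose, the force, the opening and the grip force at its end, in the units of the state.
- bot.observe(): the state, without advancing time (a new reading comes with each control period).
- bot.grab_frame(name): name is "scene" or "side" or "wrist"; returns a dict with "pixels" (420x560x3 uint8, red, green, blue), "fx", "fy", "cx", "cy" (pixels), "extrinsics" (4x4, takes a point from world to camera coordinates). Camera axes: x right, y down, z forward; pixel columns grow to the right and rows downward; lengths in m; the calibration is good to about 2 mm. The wrist camera is an equidistant fisheye: a pixel r from the principal point sees the ray r / f radians off the axis. A picture is of the moment at which its call begins. There is no depth.
- bot.job_done(): hands the job in; it is judged then, once.
The state is a dict: "clock": time; "qpos": joint angles; "qd": joint speeds; "joint_efforts": joint torques, N m; "position": TCP position; "tool_rot": TCP orientation; "force": force on the tool from outside, world axes, zero at the start; "moment": the same for the moment, N m; "grip_width": finger opening in m; "finger_force": force on a finger pad.
Only numpy, scipy, OpenCV 4.12 (cv2) and the standard library are available. Lean on these libraries where they do the work, as an engineer would, in place of code of your own. Each camera call takes 0.05 s, during which the arm holds its last target. There are 200 camera calls.

## Working session

There is one attempt and no reset: what is moved stays moved. The work goes in short steps, Python scripts to look and compute and a shell command to move; the robot and the scene stay as the last step left them, time stands still between calls to the robot, and variables do not carry over. Pictures are saved under pics/ and viewed, at most 14 in all, crops included, and the job is handed in when it is done.

```bash
mkdir -p pics; ls; python3 - <<'E'
from workcell import bot
import cv2,numpy as np
s=bot.observe();print(s['clock'],s['position'],s['tool_rot'],s['grip_width'])
for n in("scene","side","wrist"):
    f=bot.grab_frame(n);cv2.imwrite(f'pics/{n}0.png',f['pixels'][:,:,::-1])
    np.savez(f'pics/{n}0.npz',**f)
    print(n,f['fx'],f['fy'],f['cx'],f['cy'],np.round(f['extrinsics'],3).tolist())
E
```

```text
pics
0.0 [0.15445515 0.60526987 0.23072213] [-3.14046147e+00  8.18491022e-05  2.89180106e+00] 0.0853816770135609
scene 546.6816581839139 546.6816581839139 279.42293190917076 217.22330355571586 [[0.772, -0.636, -0.01, -0.414], [-0.353, -0.415, -0.839, 0.217], [0.529, 0.651, -0.545, 1.221], [0.0, 0.0, 0.0, 1.0]]
side 462.2270648954921 462.2270648954921 278.73007282127907 209.4754086451452 [[-1.0, -0.001, -0.002, 0.534], [0.002, 0.356, -0.935, 0.062], [0.002, -0.935, -0.356, 1.417], [0.0, 0.0, 0.0, 1.0]]
wrist 325.19226210127806 325.19226210127806 281.3442147289413 207.17665941825584 [[0.246, 0.969, -0.001, -0.624], [0.925, -0.235, 0.297, -0.038], [0.288, -0.074, -0.955, 0.379], [0.0, 0.0, 0.0, 1.0]]
```

View pics/scene0.png

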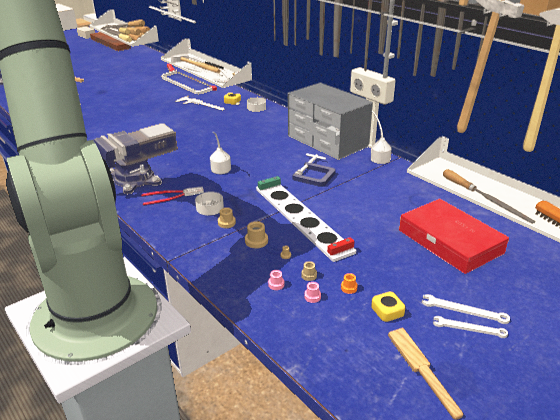

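View pics/side0.png

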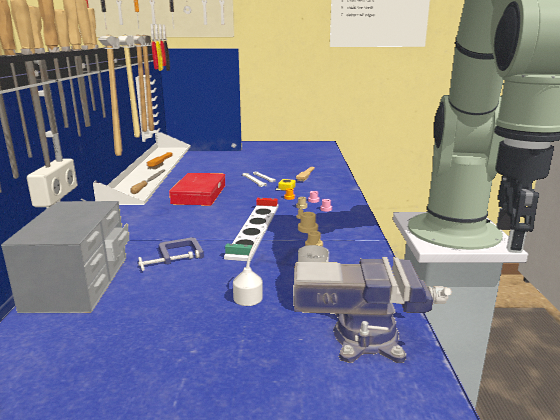

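View pics/wrist0.png

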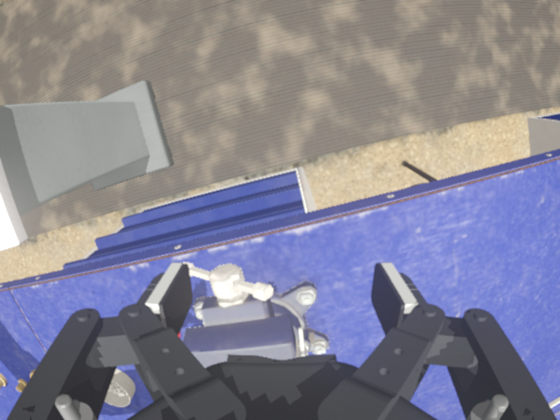

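The scene view shows the brass bushes: large at (227,217), largest at (256,234), small at (286,252) and medium at (310,270). The pink look-alikes are at (276,279) and (313,291), and the orange one is at (349,283). The red end is at (341,247) and the green end at (269,183). The side view shows the same row beside the rail, and the wrist view is still over the vise.

```bash
cat > h.py <<'E'
import numpy as np,cv2
def load(n): return dict(np.load(f'pics/{n}.npz'))
def ray(f,u,v,fish=False):
    E=f['extrinsics'];x=(u-f['cx'])/f['fx'];y=(v-f['cy'])/f['fy']
    if fish:
        r=np.hypot(x,y)+1e-12;d=np.array([x/r*np.sin(r),y/r*np.sin(r),np.cos(r)])
    else: d=np.array([x,y,1.])
    R=E[:3,:3];d=R.T@d
    return -R.T@E[:3,3],d/np.linalg.norm(d)
def onz(f,u,v,z,fish=False):
    c,d=ray(f,u,v,fish);return c+d*(z-c[2])/d[2]
def proj(f,P,fish=False):
    p=f['extrinsics'][:3,:3]@np.asarray(P,float)+f['extrinsics'][:3,3]
    if fish:
        r=np.hypot(p[0],p[1])+1e-12;t=np.arctan2(r,p[2]);x,y=p[0]/r*t,p[1]/r*t
    else: x,y=p[0]/p[2],p[1]/p[2]
    return np.array([f['cx']+f['fx']*x,f['cy']+f['fy']*y])
def tri(rays):
    A=np.zeros((3,3));b=np.zeros(3)
    for c,d in rays: M=np.eye(3)-np.outer(d,d);A+=M;b+=M@c
    p=np.linalg.solve(A,b);return p,[np.linalg.norm((np.eye(3)-np.outer(d,d))@(p-c)) for c,d in rays]
def blobs(f,lo,hi,amin=20,roi=None):
    h=cv2.cvtColor(f['pixels'],cv2.COLOR_RGB2HSV);m=cv2.inRange(h,np.array(lo),np.array(hi))
    n,l,s,c=cv2.connectedComponentsWithStats(m)
    return [(s[i].tolist(),c[i].round(1).tolist()) for i in range(1,n) if s[i][4]>=amin and (roi is None or (roi[0]<c[i][0]<roi[2] and roi[1]<c[i][1]<roi[3]))],m
E
python3 - <<'E'
from h import *
s=load('scene0');d=load('side0')
for nm,f,roi in(('scene',s,(200,150,400,310)),('side',d,(220,160,350,280))):
    print(nm,'brass')
    for b in blobs(f,(12,70,50),(28,255,255),15,roi)[0]:print(b)
    print('pads')
    for b in blobs(f,(0,0,0),(180,255,60),15,roi)[0]:print(b)
E
python3 - <<'E'
from h import *
s=load('scene0');d=load('side0')
for n,u,v in(('large',227,210),('largest',256,225),('small',286,248),('medium',310,264)):
    z=dict(large=.042,largest=.05,small=.027,medium=.034)[n]
    p=onz(s,u,v,z);print(n,p.round(3),proj(d,p).round(1))
for n,u,v in(('red',341,243),('green',269,180)):
    p=onz(s,u,v,.036);print(n,p.round(3),proj(d,p).round(1))
for n,f,(x,y,w,h) in(('s',s,(200,160,170,150)),('d',d,(220,170,130,110))):
    cv2.imwrite(f'pics/c{n}.png',cv2.resize(f['pixels'][y:y+h,x:x+w,::-1],None,fx=4.5,fy=4,interpolation=cv2.INTER_CUBIC) if 0 else cv2.resize(f['pixels'][y:y+h,x:x+w,::-1],None,fx=4,fy=4,interpolation=cv2.INTER_CUBIC))
E
```

```text
scene brass
([218, 208, 17, 20, 277], [225.9, 218.1])
([245, 221, 23, 27, 473], [255.9, 235.2])
([281, 246, 10, 13, 99], [285.4, 252.6])
([302, 262, 15, 18, 225], [308.9, 271.2])
([341, 274, 16, 19, 199], [348.5, 283.5])
([380, 296, 18, 12, 50], [388.8, 301.8])
pads
([271, 191, 17, 8, 55], [278.5, 194.4])
([285, 204, 18, 9, 67], [293.9, 207.7])
([301, 218, 18, 9, 74], [309.1, 222.0])
([317, 233, 20, 10, 79], [326.3, 237.0])
side brass
([296, 167, 18, 14, 117], [304.3, 174.1])
([276, 179, 20, 21, 228], [287.2, 188.0])
([297, 197, 26, 49, 638], [307.9, 224.0])
pads
large [0.441 0.112 0.042] [311.7 231.9]
largest [ 0.45  -0.009  0.05 ] [306.3 213.6]
small [ 0.465 -0.113  0.027] [300.  208.6]
medium [ 0.461 -0.207  0.034] [300.  197.1]
red [ 0.576 -0.195  0.036] [266.5 197.7]
green [0.641 0.177 0.036] [238.7 243.9]
```

```bash
python3 -m crank '{"travel":[[2.3,-3.6,0.5],[4.6,-7.2,1],[6.9,-10.8,1.5],[9.2,-14.4,2],[11.5,-18,2.5]],"turn":[[0,0,-5.7],[0,0,-11.4],[0,0,-17.1],[0,0,-22.8],[0,0,-28.5]],"gripper":[0,0,0,0,0]}' 40
python3 -m crank '{"travel":[[2.3,-3.6,0.5],[4.6,-7.2,1],[6.9,-10.8,1.5],[9.2,-14.4,2],[11.5,-18,2.5]],"turn":[[0,0,-5.7],[0,0,-11.4],[0,0,-17.1],[0,0,-22.8],[0,0,-28.5]],"gripper":[0,0,0,0,0]}'
python3 -m crank '{"travel":[[2.3,-3.6,0.5],[4.6,-7.2,1],[6.9,-10.8,1.5],[9.2,-14.4,2],[11.5,-18,2.5]],"turn":[[0,0,-5.7],[0,0,-11.4],[0,0,-17.1],[0,0,-22.8],[0,0,-28.5]],"gripper":[0,0,0,0,0]}'
cat > snap.py <<'E'
import sys,cv2,numpy as np
from workcell import bot
n=sys.argv[1];cam=sys.argv[2] if len(sys.argv)>2 else 'wrist'
f=bot.grab_frame(cam);np.savez(f'pics/{n}.npz',**f);cv2.imwrite(f'pics/{n}.png',f['pixels'][:,:,::-1])
s=bot.observe();print(s['clock'],s['position'].round(4),s['tool_rot'].round(4),s['qpos'].round(2))
E
python3 snap.py w1
```

```text
clock: 0.65
position: [0.2702, 0.424, 0.2564]
tool_rot: [-3.141, -0.0, 2.39]
force: [0.9, 0.5, 1.1]
grip_width: 0.0852
finger_force: 0.0
clock: 1.15
position: [0.3851, 0.244, 0.2816]
tool_rot: [3.142, -0.0, 1.893]
force: [0.8, 0.6, -0.0]
grip_width: 0.0853
finger_force: 0.0
clock: 1.65
position: [0.5001, 0.064, 0.3066]
tool_rot: [3.141, -0.0, 1.396]
force: [0.6, 1.8, 0.2]
grip_width: 0.0854
finger_force: 0.0
1.7 [0.503  0.058  0.3075] [3.1385e+00 1.5000e-03 1.3833e+00] [-0.66  0.28  0.54  1.83 -0.16  1.07 -0.25]
```

```bash
python3 -m crank '{"travel":[[0,-4,0],[0,-8,0],[0,-11,0],[0,-13,0],[0,-13,0]],"turn":[[0,0,0],[0,0,0],[0,0,0],[0,0,0],[0,0,0]],"gripper":[0,0,0,0,0]}' |head -2
python3 snap.py w2
python3 -m crank '{"travel":[[0,-4,0],[0,-8,0],[0,-11,0],[0,-13,0],[0,-13,0]],"turn":[[0,0,0],[0,0,0],[0,0,0],[0,0,0],[0,0,0]],"gripper":[0,0,0,0,0]}' |head -2
python3 snap.py w3
python3 - <<'E'
import cv2,numpy as np
a=[cv2.imread(f'pics/w{i}.png') for i in(1,2,3)]
cv2.imwrite('pics/w12.png',cv2.resize(np.vstack(a[:2])[:,:],None,fx=.71,fy=.71))
E
```

```text
clock: 2.2
position: [0.4991, -0.0671, 0.3063]
2.25 [ 0.4993 -0.0653  0.3062] [-3.1414e+00  1.0000e-04  1.3974e+00] [-0.45  0.28  0.58  1.84 -0.17  1.07  0.03]
clock: 2.75
position: [0.4993, -0.1959, 0.3062]
2.8 [ 0.4996 -0.1944  0.306 ] [-3.1411  0.      1.3987] [-0.2   0.35  0.62  1.76 -0.23  1.1   0.32]
```

View pics/w2.png

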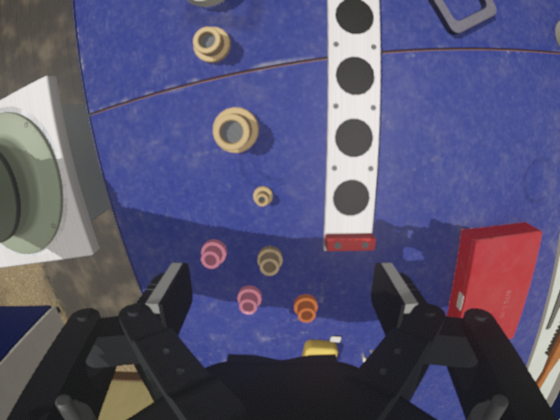

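View pics/w3.png

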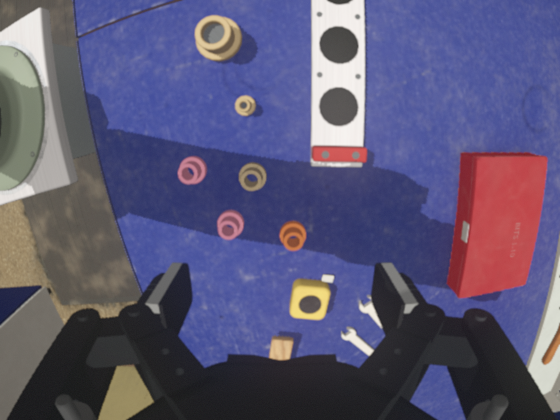

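w2 shows large at (211,43), largest at (236,130), small at (263,197) and medium, in shadow, at (270,261). The pads are on the rail column at x≈354 and the red block is at (350,242). w3 shows largest at (218,38), small at (245,105), medium at (253,178), and the red block at (338,154).

```bash
cat >> h.py <<'E'
from scipy.optimize import least_squares
DIM=dict(small=(.014,.008,.009,.027),medium=(.019,.013,.014,.034),large=(.025,.014,.018,.042),largest=(.031,.015,.023,.050))
A=np.linspace(0,2*np.pi,60)
def outline(f,P,parts,fish):   # parts: (r,z0,z1) list ; silhouette centroid & area
    S=8;x0=proj(f,P,fish).round()-60;m=np.zeros((120*S,120*S),np.uint8)
    for r,a,b in parts:
        q=np.array([proj(f,P+np.array([r*np.cos(t),r*np.sin(t),z]),fish) for z in(a,b) for t in A])
        cv2.fillConvexPoly(m,cv2.convexHull(((q-x0)*S+S/2).round().astype(np.int32)),1)
    M=cv2.moments(m,True);return np.array([M['m10'],M['m01']])/M['m00']/S+x0-.5+.5/S,M['m00']/S/S
def blobat(f,lo,hi,u,v,R=40):
    h=cv2.cvtColor(f['pixels'],cv2.COLOR_RGB2HSV);m=cv2.inRange(h,np.array(lo),np.array(hi))
    cs,_=cv2.findContours(m,cv2.RETR_EXTERNAL,cv2.CHAIN_APPROX_NONE)
    best=None
    for c in cs:
        if len(c)<12: continue
        k=np.zeros(m.shape,np.uint8);cv2.drawContours(k,[c],-1,1,-1);M=cv2.moments(k,True);p=np.array([M['m10'],M['m01']])/M['m00']
        if np.hypot(*(p-(u,v)))<R and (best is None or M['m00']>best[1]): best=(p,M['m00'])
    return best
def fit(views,parts,g):   # views: (f,fish,centroid)
    def res(X): return np.concatenate([outline(f,X,parts,fi)[0]-c for f,fi,c in views])
    r=least_squares(res,g,diff_step=1e-2,x_scale=[.01,.01,.01]);return r.x,r.fun
E
cat > m.py <<'E'
from h import *
w=[load(f'w{i}') for i in(1,2,3)];s=load('scene0');d=load('side0')
G=dict(large=[.44,.112,0],largest=[.45,-.009,0],small=[.465,-.113,0],medium=[.461,-.207,0])
BL,BH=(10,50,25),(30,255,255)
def run(name,g,parts,lo,hi,fixed):
    vs=[];info=[]
    for i,f in enumerate(w+[s]):
        fi=i<3;c0,a0=outline(f,np.array(g),parts,fi)
        if fi and not(8<c0[1]<300 and 0<c0[0]<560):continue
        b=blobat(f,lo,hi,*c0,R=15)
        if b is None or not .75<b[1]/a0<1.25: info.append((i,'skip',b and round(b[1]/a0,2)));continue
        vs.append((f,fi,b[0]));info.append((i,b[0].round(1).tolist(),round(b[1]/a0,2)))
    X,r=fit(vs,parts,np.array(g))
    wv=[v for v in vs if v[1]] 
    Y=least_squares(lambda p:np.concatenate([outline(f,np.array([p[0],p[1],fixed]),parts,fi)[0]-c for f,fi,c in wv]),X[:2],diff_step=1e-2,x_scale=.01)
    print(name,X.round(4),'res',r.round(1),'| wrist,z fixed',Y.x.round(4),Y.fun.round(1),info);return Y.x
for n,(rb,hb,rh,H) in DIM.items(): run(n,G[n],[(rb,0,hb),(rh,hb,H)],BL,BH,0)
red=np.array([.576,-.195]);gr=np.array([.641,.177]);e=(gr-red)/np.linalg.norm(gr-red)
P=[]
for k,t in enumerate((.0625,.1475,.2325,.3175)): P.append(run(f'pad{k}',[*(red+e*t),.014],[(.027,-.002,0)],(0,0,0),(180,255,75),.014))
P=np.array(P);print(np.diff(P,axis=0),np.linalg.norm(np.diff(P,axis=0),axis=1));dd=P[3]-P[0];print('rail az',np.degrees(np.arctan2(dd[1],dd[0])))
E
python3 m.py
```

```text
small [ 0.4643 -0.1085  0.    ] res [-0.5 -1.9  0.4  0.8  0.4  0.7 -0.5  0.3] | wrist,z fixed [ 0.4642 -0.1085] [-0.5 -1.9  0.3  0.8  0.3  0.7] [(0, [278.9, 279.8], 0.78), (1, [262.4, 195.6], 0.87), (2, [244.9, 105.2], 0.88), (3, [285.4, 252.6], 0.82)]
medium [ 0.4559 -0.2057  0.    ] res [ 0.2  0.   0.2  0.2 -0.8  0.2] | wrist,z fixed [ 0.4557 -0.2055] [-0.  -0.1  0.   0.1] [(1, [269.4, 260.3], 0.89), (2, [252.2, 176.3], 0.92), (3, [308.9, 271.2], 0.91)]
large [0.4365 0.1124 0.    ] res [-1.5 -1.3  1.5  1.3  0.   0.3] | wrist,z fixed [0.4365 0.1124] [-1.5 -1.3  1.5  1.3] [(0, [231.3, 139.6], 0.9), (1, [211.1, 43.7], 0.93), (3, [226.0, 218.0], 0.92)]
largest [ 0.4461 -0.01    0.    ] res [-1.1 -2.1  0.7  1.   0.9  0.9 -0.3  0.4] | wrist,z fixed [ 0.4461 -0.01  ] [-1.1 -2.1  0.7  1.   0.9  0.9] [(0, [254.7, 224.9], 0.91), (1, [235.2, 129.6], 0.95), (2, [217.5, 37.5], 0.94), (3, [255.9, 235.0], 0.94)]Traceback (most recent call last):
  File "m.py", line 20, in <module>
    for k,t in enumerate((.0625,.1475,.2325,.3175)): P.append(run(f'pad{k}',[*(red+e*t),.014],[(.027,-.002,0)],(0,0,0
[... 444 characters left out ...]
>...
        workers=workers
    )
    self._update_fun()
    ~~~~~~~~~~~~~~~~^^
    self.f = self.fun_wrapped(xp_copy(self.x))
             ~~~~~~~~~~~~~~~~^^^^^^^^^^^^^^^^^
    return np.atleast_1d(self.fun(x))
                         ~~~~~~~~^^^
    return self.f(x, *self.args, **self.kwargs)
           ~~~~~~^^^^^^^^^^^^^^^^^^^^^^^^^^^^^^
  File "m.py", line 15, in <lambda>
    Y=least_squares(lambda p:np.concatenate([outline(f,np.array([p[0],p[1],fixed]),parts,fi)[0]-c for f,fi,c in wv]),X[:2],diff_step=1e-2,x_scale=.01)
                             ~~~~~~~~~~~~~~^^^^^^^^^^^^^^^^^^^^^^^^^^^^^^^^^^^^^^^^^^^^^^^^^^^^^^^^^^^^^^^^^^^^^^^^^
ValueError: need at least one array to concatenate
```

```bash
python3 - <<'E'
import re
t=open('m.py').read()
t=t.replace("for i in(1,2,3)]","for i in(2,3)]").replace("i<3","i<2").replace("X,r=fit(vs,parts,np.array(g))","X,r=fit(vs,parts,np.array(g)) if len(vs)>1 else (np.array(g),np.zeros(1))").replace("red=np","PP=[onz(w[0],u,v,.014,True)[:2] for u,v in((351,197),(354,137),(355,76),(355,16))]\nprint(np.array(PP).round(3));red=np").replace("[*(red+e*t),.014]","[*PP[k],.014]")
open('m.py','w').write(t)
h=open('h.py').read()
h=h.replace("def fit(views,parts,g):","def fit(views,parts,g):\n    g=np.array(g)").replace("def res(X): return np.concatenate([outline(f,X,parts,fi)","def res(p): X=g+(p-1)*.05;return np.concatenate([outline(f,X,parts,fi)").replace("r=least_squares(res,g,diff_step=1e-2,x_scale=[.01,.01,.01]);return r.x,r.fun","r=least_squares(res,np.ones(3),diff_step=2e-2);return g+(r.x-1)*.05,r.fun")
open('h.py','w').write(h)
E
sed -i '/def fit/,$!b' h.py; python3 m.py 2>&1|tail -14
python3 - <<'E'
from h import *
w=load('w2')
for u,v in((351,197),(354,137),(360,170),(290,220),(250,161),(269,250)):print(u,v,cv2.cvtColor(w['pixels'],cv2.COLOR_RGB2HSV)[v,u])
E
```

```text
~~~~~~~~~~~~~~~~^^
    self.f = self.fun_wrapped(xp_copy(self.x))
             ~~~~~~~~~~~~~~~~^^^^^^^^^^^^^^^^^
    return np.atleast_1d(self.fun(x))
                         ~~~~~~~~^^^
    return self.f(x, *self.args, **self.kwargs)
           ~~~~~~^^^^^^^^^^^^^^^^^^^^^^^^^^^^^^
  File "m.py", line 15, in <lambda>
    Y=least_squares(lambda p:np.concatenate([outline(f,np.array([p[0],p[1],fixed]),parts,fi)[0]-c for f,fi,c in wv]),X[:2],diff_step=1e-2,x_scale=.01)
                             ~~~~~~~~~~~~~~^^^^^^^^^^^^^^^^^^^^^^^^^^^^^^^^^^^^^^^^^^^^^^^^^^^^^^^^^^^^^^^^^^^^^^^^^
ValueError: need at least one array to concatenate
351 197 [ 0 15 85]
354 137 [ 8 12 84]
360 170 [ 10   6 236]
290 220 [117 126 148]
250 161 [116 133 146]
269 250 [ 18  75 147]
```

```bash
sed -i 's/(180,255,75)/(180,80,150)/' m.py; python3 m.py 2>&1|tail -22
```

```text
small [ 4.642e-01 -1.075e-01  2.000e-04] res [ 0.2  0.2  0.2  0.  -0.8  0. ] | wrist,z fixed [ 0.4639 -0.1073] [-0.   0.1  0.  -0.1] [(0, [262.4, 195.6], 0.87), (1, [244.9, 105.2], 0.88), (2, [285.4, 252.6], 0.82)]
medium [ 4.559e-01 -2.057e-01  2.000e-04] res [ 0.2  0.1  0.2  0.2 -0.8  0.1] | wrist,z fixed [ 0.4556 -0.2055] [-0.  -0.1  0.   0.1] [(0, [269.4, 260.3], 0.89), (1, [252.2, 176.3], 0.92), (2, [308.9, 271.2], 0.91)]
large [0.4354 0.114  0.0014] res [ 0.3  0.2 -0.7 -0.2] | wrist,z fixed [0.4348 0.1146] [-0.  0.] [(0, [211.1, 43.7], 0.93), (2, [226.0, 218.0], 0.92)]
largest [ 0.4456 -0.0088  0.0011] res [ 0.1  0.2  0.2 -0.  -0.8 -0.1] | wrist,z fixed [ 0.4453 -0.0086] [-0.1  0.   0.1 -0. ] [(0, [235.2, 129.6], 0.95), (1, [217.5, 37.5], 0.94), (2, [255.9, 235.0], 0.94)]
[[ 0.587 -0.128]
 [ 0.602 -0.045]
 [ 0.616  0.037]
 [ 0.631  0.12 ]]
pad0 [ 0.5873 -0.1296  0.0135] res [ 0.2  0.2  0.2 -0.  -0.8  0.3] | wrist,z fixed [ 0.5869 -0.1293] [ 0.   0.2  0.  -0.2] [(0, [350.7, 197.2], 0.9), (1, [338.3, 106.2], 0.9), (2, [326.7, 237.4], 0.88)]
pad1 [ 0.6016 -0.0459  0.0137] res [ 0.   0.1  0.2 -0.  -0.6  0.2] | wrist,z fixed [ 0.6014 -0.0458] [-0.1  0.1  0.1 -0.1] [(0, [353.5, 137.3], 0.91), (1, [338.5, 44.5], 0.9), (2, [309.1, 222.2], 0.88)]
pad2 [0.6165 0.0377 0.0136] res [ 0.4  0.2 -0.9  0.2] | wrist,z fixed [0.616 0.038] [0. 0.] [(0, [354.6, 75.4], 0.91), (2, [293.7, 208.0], 0.85)]
pad3 [0.6307 0.1208 0.0144] res [ 0.3  0.2 -0.8  0.1] | wrist,z fixed [0.6305 0.1212] [-0.  0.] [(0, [354.1, 16.0], 0.9), (2, [279.1, 194.9], 0.83)]
[[0.01448991 0.08352273]
 [0.01456248 0.08374967]
 [0.01448715 0.08321987]] [0.0847703  0.08500632 0.08447144]
rail az 80.13959623239366
```

Both views agree: residuals are under a pixel, the bush bases are at z≈0, the pad tops at 13.7 mm against 14 mm given, and the pad pitch is 84.5–85 mm. The yaw is already square to the rail. I start with the small bush.

```bash
python3 -m crank '{"travel":[[-0.7,1.7,-4],[-1.4,3.5,-8],[-2.1,5.2,-12],[-2.9,7,-16],[-3.6,8.7,-20]],"turn":[[0,0,0],[0,0,0],[0,0,0],[0,0,0],[0,0,0]],"gripper":[0.4,0.4,0.4,0.4,0.4]}' 40
python3 -m crank '{"travel":[[0,0,-2],[0,0,-4],[0,0,-4],[0,0,-4],[0,0,-4]],"turn":[[0,0,0],[0,0,0],[0,0,0],[0,0,0],[0,0,0]],"gripper":[0.4,0.4,0.4,0.4,0.4]}'
python3 snap.py w4
python3 -c "
from h import *
w=load('w2')
for n,u,v,z in(('pink',213,253,.02),('pink2',249,299,.02),('orange',306,309,.02)):print(n,onz(w,u,v,z,True).round(3))
s=load('scene0');print('can',onz(s,220,170,0).round(3),'tin',onz(s,209,203,.03).round(3))"
```

```text
clock: 3.3
position: [0.4632, -0.1047, 0.105]
tool_rot: [3.141, -0.001, 1.402]
force: [1.5, 0.1, -0.7]
grip_width: 0.051
finger_force: 0.0
clock: 3.8
position: [0.4641, -0.107, 0.0673]
tool_rot: [3.14, -0.0, 1.4]
force: [-0.3, -0.3, 0.0]
grip_width: 0.0512
finger_force: 0.0
3.85 [ 0.4642 -0.1071  0.0673] [ 3.1401e+00 -4.0000e-04  1.4000e+00] [-0.19  0.6   0.39  2.12 -0.47  0.5   0.39]
pink [ 0.377 -0.176  0.02 ]
pink2 [ 0.412 -0.264  0.02 ]
orange [ 0.498 -0.298  0.02 ]
can [0.601 0.385 0.   ] tin [0.434 0.192 0.03 ]
```

View pics/w4.png

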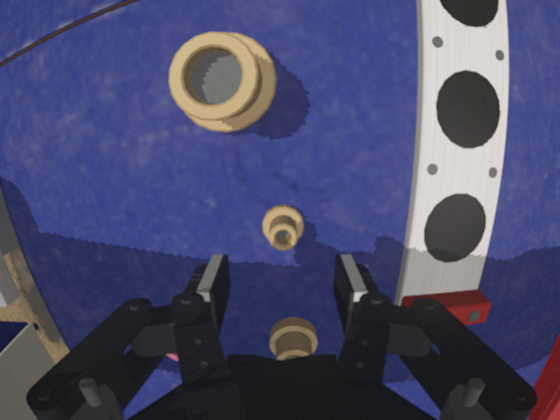

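w4 shows the small bush at (283,228), centred between the fingertips at x≈222 and 343. I'll descend and grip.

```bash
python3 -m crank '{"travel":[[0,0,-2],[0,0,-4],[0,0,-5.6],[0,0,-5.6],[0,0,-5.6]],"turn":[[0,0,0],[0,0,0],[0,0,0],[0,0,0],[0,0,0]],"gripper":[0.4,0.4,0.4,0.4,0.4]}' 30
python3 -m crank '{"travel":[[0,0,0],[0,0,0],[0,0,0],[0,0,0],[0,0,0]],"turn":[[0,0,0],[0,0,0],[0,0,0],[0,0,0],[0,0,0]],"gripper":[0.7,0.85,0.95,0.95,0.95]}'
```

```text
clock: 4.35
position: [0.4638, -0.1075, 0.0111]
tool_rot: [3.141, -0.0, 1.399]
force: [-0.6, -0.7, -0.1]
grip_width: 0.0513
finger_force: 0.0
clock: 4.85
position: [0.464, -0.1073, 0.0111]
tool_rot: [3.14, -0.0, 1.4]
force: [-1.7, 0.9, 11.1]
grip_width: 0.0166
finger_force: 29.0
```

```bash
python3 -m crank '{"travel":[[0,0,0.5],[0,0,2],[0,0,4.5],[0,0,7],[0,0,8]],"turn":[[0,0,0],[0,0,0],[0,0,0],[0,0,0],[0,0,0]],"gripper":[0.95,0.95,0.95,0.95,0.95]}'
python3 snap.py w5
```

```text
clock: 5.35
position: [0.4642, -0.1075, 0.0924]
tool_rot: [3.139, -0.0, 1.399]
force: [0.2, 1.0, -1.8]
grip_width: 0.0167
finger_force: 29.3
5.4 [ 0.4645 -0.1074  0.0927] [ 3.1386e+00 -5.0000e-04  1.3996e+00] [-0.22  0.56  0.44  2.12 -0.44  0.55  0.36]
```

View pics/w5.png

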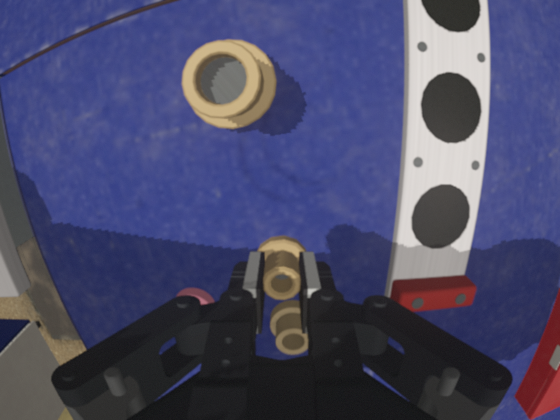

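w5 shows the small bush held upright, with its bore at (282,285) and brim at (281,245). I'll carry it to pad 0.

```bash
python3 -m crank '{"travel":[[4,-0.7,0],[8,-1.4,0],[11,-2,0],[12.3,-2.2,0],[12.3,-2.2,-2]],"turn":[[0,0,0],[0,0,0],[0,0,0],[0,0,0],[0,0,0]],"gripper":[0.95,0.95,0.95,0.95,0.95]}' | head -3
python3 -m crank '{"travel":[[0,0,-2],[0,0,-3.5],[0,0,-4.2],[0,0,-4.5],[0,0,-4.5]],"turn":[[0,0,0],[0,0,0],[0,0,0],[0,0,0],[0,0,0]],"gripper":[0.95,0.95,0.95,0.95,0.95]}'
python3 -m crank '{"travel":[[0,0,0],[0,0,0],[0,0,0],[0,0,0],[0,0,0]],"turn":[[0,0,0],[0,0,0],[0,0,0],[0,0,0],[0,0,0]],"gripper":[0.9,0.75,0.6,0.5,0.4]}'
python3 -m crank '{"travel":[[0,0,1],[0,0,4],[0,0,7],[0,0,8],[0,0,8]],"turn":[[0,0,0],[0,0,0],[0,0,0],[0,0,0],[0,0,0]],"gripper":[0.4,0.4,0.4,0.4,0.4]}'
python3 snap.py w6
```

```text
clock: 5.9
position: [0.5891, -0.1298, 0.0706]
tool_rot: [3.138, 0.0, 1.4]
clock: 6.4
position: [0.5865, -0.1295, 0.0256]
tool_rot: [-3.141, -0.0, 1.399]
force: [1.0, -0.3, -1.0]
grip_width: 0.0163
finger_force: 29.6
clock: 6.9
position: [0.5866, -0.1294, 0.0254]
tool_rot: [3.141, -0.0, 1.4]
force: [0.4, 0.0, 0.1]
grip_width: 0.051
finger_force: 0.0
clock: 7.4
position: [0.5874, -0.1295, 0.1071]
tool_rot: [3.139, -0.0, 1.4]
force: [-0.2, -0.2, -0.3]
grip_width: 0.0512
finger_force: 0.0
7.45 [ 0.5867 -0.1292  0.1058] [ 3.1406e+00 -3.0000e-04  1.3997e+00] [-0.19  0.69  0.46  1.79 -0.43  0.76  0.32]
```

View pics/w6.png

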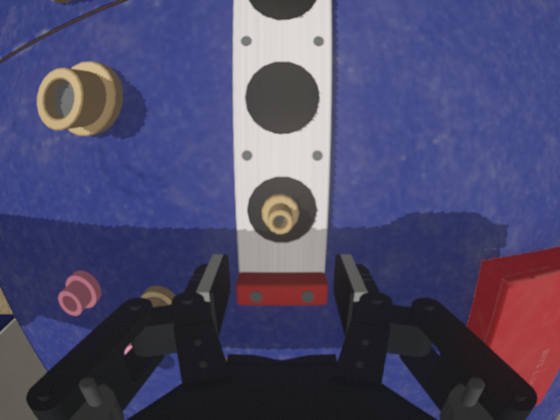

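w6 shows the small bush standing on pad 0: brim at about (280,212), pad centre at about (282,210). I'll measure the offset, then fetch the medium.

```bash
cat > chk.py <<'E'
import sys
from h import *
f=load(sys.argv[1])
def one(parts,g,lo,hi,z):
    c,a=outline(f,np.array([*g,z]),parts,True);b=blobat(f,lo,hi,*c,R=25)
    if b is None: return None,0
    r=least_squares(lambda p:outline(f,np.array([g[0]+(p[0]-1)*.05,g[1]+(p[1]-1)*.05,z]),parts,True)[0]-b[0],np.ones(2),diff_step=.02).x
    return np.array(g)+(r-1)*.05,b[1]/a
for a in sys.argv[2:]:
    n,x,y,z,*o=a.split(',');g=(float(x),float(y));z=float(z)
    if n=='pad': print('pad',one([(.027,-.002,0)],g,(0,0,0),(180,80,150),z))
    else:
        rb,hb,rh,H=DIM[n];print(n,one([(rb,0,hb),(rh,hb,H)],g,(10,50,25),(30,255,255),z))
E
python3 chk.py w6 small,.587,-.129,.014 pad,.6014,-.0458,.014 largest,.4453,-.0086,0
python3 -m crank '{"travel":[[-3,-1.8,0],[-7,-4.1,0],[-11,-6.4,0],[-13.1,-7.6,0],[-13.1,-7.6,-3]],"turn":[[0,0,0],[0,0,0],[0,0,0],[0,0,0],[0,0,0]],"gripper":[0.4,0.4,0.4,0.4,0.4]}' 40|head -3
python3 snap.py w7; python3 chk.py w7 medium,.4556,-.2055,0 pad,.6014,-.0458,.014
```

```text
small (array([ 0.58543878, -0.1294932 ]), 1.0079375078745119)
pad (array([ 0.60135743, -0.04640973]), 0.9471477871796863)
largest (array([ 0.44554294, -0.00923822]), 0.9388808504355529)
clock: 7.95
position: [0.4537, -0.2078, 0.0766]
tool_rot: [3.139, 0.001, 1.396]
8.0 [ 0.4531 -0.2055  0.0715] [-3.1385e+00 -1.0000e-04  1.3978e+00] [ 0.01  0.62  0.4   2.07 -0.45  0.54  0.57]
medium (array([ 0.45623608, -0.20395932]), 0.8742216276035215)
pad (None, 0)
```

```bash
python3 -m crank '{"travel":[[0,0,-1],[0,0,-3],[0,0,-5],[0,0,-5.8],[0,0,-5.8]],"turn":[[0,0,0],[0,0,0],[0,0,0],[0,0,0],[0,0,0]],"gripper":[0.4,0.4,0.4,0.4,0.4]}' 40
python3 -m crank '{"travel":[[0,0,0],[0,0,0],[0,0,0],[0,0,0],[0,0,0]],"turn":[[0,0,0],[0,0,0],[0,0,0],[0,0,0],[0,0,0]],"gripper":[0.6,0.75,0.85,0.85,0.85]}'
python3 -m crank '{"travel":[[0,0,0.5],[0,0,2],[0,0,4.5],[0,0,7],[0,0,8]],"turn":[[0,0,0],[0,0,0],[0,0,0],[0,0,0],[0,0,0]],"gripper":[0.85,0.85,0.85,0.85,0.85]}'
python3 snap.py w8
```

```text
clock: 8.5
position: [0.4553, -0.2051, 0.0165]
tool_rot: [-3.14, -0.0, 1.4]
force: [0.1, -0.5, -0.2]
grip_width: 0.0511
finger_force: 0.0
clock: 9.0
position: [0.456, -0.2055, 0.0182]
tool_rot: [3.14, 0.0, 1.4]
force: [-1.9, 0.2, 7.0]
grip_width: 0.0258
finger_force: 39.3
clock: 9.5
position: [0.4563, -0.2057, 0.0996]
tool_rot: [3.139, 0.0, 1.399]
force: [-0.2, -0.5, -1.4]
grip_width: 0.0257
finger_force: 39.7
9.55 [ 0.4566 -0.2057  0.1   ] [3.1382e+00 1.0000e-04 1.3996e+00] [-0.02  0.57  0.44  2.05 -0.42  0.6   0.54]
```

```bash
python3 -m crank '{"travel":[[2.5,2.7,0],[5.7,6.2,0],[9,9.8,0],[12.2,13.3,0],[14.7,16,0]],"turn":[[0,0,0],[0,0,0],[0,0,0],[0,0,0],[0,0,0]],"gripper":[0.85,0.85,0.85,0.85,0.85]}' | head -3
python3 -m crank '{"travel":[[0,0,-1],[0,0,-3],[0,0,-5],[0,0,-6.2],[0,0,-6.55]],"turn":[[0,0,0],[0,0,0],[0,0,0],[0,0,0],[0,0,0]],"gripper":[0.85,0.85,0.85,0.85,0.85]}'
python3 -m crank '{"travel":[[0,0,0],[0,0,0],[0,0,0],[0,0,0],[0,0,0]],"turn":[[0,0,0],[0,0,0],[0,0,0],[0,0,0],[0,0,0]],"gripper":[0.85,0.7,0.6,0.4,0.3]}'
python3 -m crank '{"travel":[[0,0,1],[0,0,4],[0,0,7],[0,0,8],[0,0,8]],"turn":[[0,0,0],[0,0,0],[0,0,0],[0,0,0],[0,0,0]],"gripper":[0.3,0.3,0.3,0.3,0.3]}'
python3 snap.py w9; python3 chk.py w9 medium,.6014,-.0458,.014 large,.4348,.1146,0 largest,.4453,-.0086,0 pad,.616,.038,.014
```

```text
clock: 10.05
position: [0.6038, -0.0423, 0.0964]
tool_rot: [-3.141, -0.001, 1.402]
clock: 10.55
position: [0.6016, -0.0455, 0.0315]
tool_rot: [-3.139, -0.001, 1.399]
force: [-17.9, 5.3, 52.4]
grip_width: 0.0256
finger_force: 45.9
clock: 11.05
position: [0.6026, -0.0455, 0.0318]
tool_rot: [3.141, -0.0, 1.399]
force: [-0.4, -0.3, -0.3]
grip_width: 0.0593
finger_force: 0.0
clock: 11.55
position: [0.6034, -0.0453, 0.1136]
tool_rot: [3.139, -0.001, 1.4]
force: [0.1, 0.2, -1.1]
grip_width: 0.0599
finger_force: 0.0
11.6 [ 0.6027 -0.0452  0.1123] [ 3.1406e+00 -5.0000e-04  1.3998e+00] [-0.35  0.69  0.48  1.77 -0.44  0.78  0.19]
medium (array([ 0.60073936, -0.04518815]), 0.9837180516071112)
large (array([0.43515169, 0.11372511]), 0.9239548390193433)
largest (array([ 0.44557027, -0.00901391]), 0.9324413430219651)
pad (array([0.61605236, 0.03729468]), 0.9480774607198106)
```

View pics/w9.png

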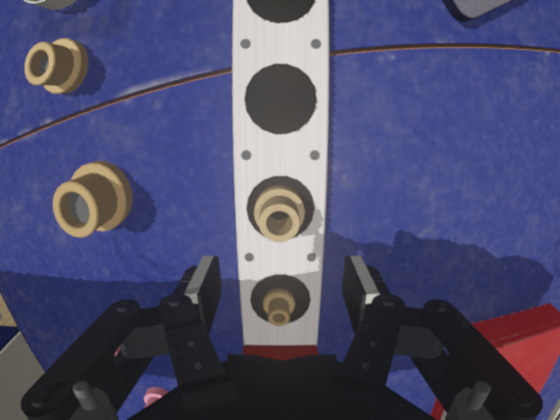

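w9 shows the medium bush on pad 1 at about (280,210) and the small bush still standing on pad 0 at (279,305). Next is the large.

```bash
python3 -m crank '{"travel":[[-2.8,2.6,0],[-6.4,6.1,0],[-10,9.5,0],[-13.6,12.9,0],[-16.7,15.9,0]],"turn":[[0,0,0],[0,0,0],[0,0,0],[0,0,0],[0,0,0]],"gripper":[0.3,0.3,0.3,0.3,0.3]}' 60|head -3
python3 -m crank '{"travel":[[0,0,-1],[0,0,-4],[0,0,-7],[0,0,-9.2],[0,0,-9.2]],"turn":[[0,0,0],[0,0,0],[0,0,0],[0,0,0],[0,0,0]],"gripper":[0.3,0.3,0.3,0.3,0.3]}'
python3 -m crank '{"travel":[[0,0,0],[0,0,0],[0,0,0],[0,0,0],[0,0,0]],"turn":[[0,0,0],[0,0,0],[0,0,0],[0,0,0],[0,0,0]],"gripper":[0.45,0.6,0.8,0.8,0.8]}'
python3 -m crank '{"travel":[[0,0,0.5],[0,0,2],[0,0,4.5],[0,0,7],[0,0,8]],"turn":[[0,0,0],[0,0,0],[0,0,0],[0,0,0],[0,0,0]],"gripper":[0.8,0.8,0.8,0.8,0.8]}'
python3 snap.py w10
```

```text
clock: 12.1
position: [0.433, 0.1146, 0.1109]
tool_rot: [-3.14, 0.001, 1.4]
clock: 12.6
position: [0.4339, 0.1126, 0.0172]
tool_rot: [-3.137, 0.003, 1.399]
force: [0.2, -0.9, 0.4]
grip_width: 0.0601
finger_force: 0.0
clock: 13.1
position: [0.4359, 0.1135, 0.0208]
tool_rot: [3.14, -0.001, 1.399]
force: [-2.2, -2.7, 9.5]
grip_width: 0.0344
finger_force: 59.8
clock: 13.6
position: [0.4362, 0.1141, 0.102]
tool_rot: [3.14, -0.002, 1.4]
force: [0.3, 0.4, -1.8]
grip_width: 0.0342
finger_force: 60.0
13.65 [0.4364 0.1142 0.1023] [ 3.1391e+00 -2.2000e-03  1.3999e+00] [-0.77  0.52  0.5   2.18 -0.48  0.55 -0.08]
```

```bash
python3 -m crank '{"travel":[[3,-1.3,0],[7,-2.9,0],[11.5,-4.8,0],[16,-6.8,0],[18.1,-7.6,0]],"turn":[[0,0,0],[0,0,0],[0,0,0],[0,0,0],[0,0,0]],"gripper":[0.8,0.8,0.8,0.8,0.8]}' | head -3
python3 -m crank '{"travel":[[0,0,-2],[0,0,-4],[0,0,-5.5],[0,0,-6.2],[0,0,-6.2]],"turn":[[0,0,0],[0,0,0],[0,0,0],[0,0,0],[0,0,0]],"gripper":[0.8,0.8,0.8,0.8,0.8]}'
python3 -m crank '{"travel":[[0,0,-0.1],[0,0,-0.2],[0,0,-0.3],[0,0,-0.3],[0,0,-0.3]],"turn":[[0,0,0],[0,0,0],[0,0,0],[0,0,0],[0,0,0]],"gripper":[0.8,0.8,0.8,0.8,0.8]}'
python3 -m crank '{"travel":[[0,0,0],[0,0,0],[0,0,0],[0,0,0],[0,0,0]],"turn":[[0,0,0],[0,0,0],[0,0,0],[0,0,0],[0,0,0]],"gripper":[0.75,0.6,0.45,0.3,0.2]}'
python3 -m crank '{"travel":[[0,0,1],[0,0,4],[0,0,7],[0,0,9],[0,0,9]],"turn":[[0,0,0],[0,0,0],[0,0,0],[0,0,0],[0,0,0]],"gripper":[0.2,0.2,0.2,0.2,0.2]}'
python3 snap.py w11; python3 chk.py w11 large,.616,.0375,.014 medium,.6014,-.0458,.014 largest,.4453,-.0086,0 pad,.6305,.121,.014
```

```text
clock: 14.15
position: [0.6193, 0.0352, 0.099]
tool_rot: [3.14, 0.001, 1.398]
clock: 14.65
position: [0.616, 0.0376, 0.0368]
tool_rot: [-3.14, 0.0, 1.4]
force: [-0.2, 0.1, -0.8]
grip_width: 0.0338
finger_force: 60.4
clock: 15.15
position: [0.6166, 0.0376, 0.035]
tool_rot: [3.141, -0.0, 1.4]
force: [-0.5, 0.5, -1.3]
grip_width: 0.034
finger_force: 60.4
clock: 15.65
position: [0.6166, 0.0376, 0.0348]
tool_rot: [3.141, -0.0, 1.399]
force: [1.0, -0.6, -0.1]
grip_width: 0.0681
finger_force: 0.0
clock: 16.15
position: [0.6179, 0.0375, 0.1282]
tool_rot: [3.138, -0.001, 1.399]
force: [-0.4, -1.1, -0.5]
grip_width: 0.0684
finger_force: 0.0
16.2 [0.6172 0.0377 0.1265] [ 3.1393e+00 -1.1000e-03  1.3996e+00] [-0.49  0.7   0.51  1.73 -0.44  0.83  0.05]
large (array([0.61569422, 0.03919264]), 0.9483288125714542)
medium (array([ 0.60094213, -0.04446714]), 0.9795519234463129)
largest (array([ 0.44703577, -0.00652935]), 0.8648537904365159)
pad (array([0.63071081, 0.1209789 ]), 0.9470642916363088)
```

View pics/w11.png

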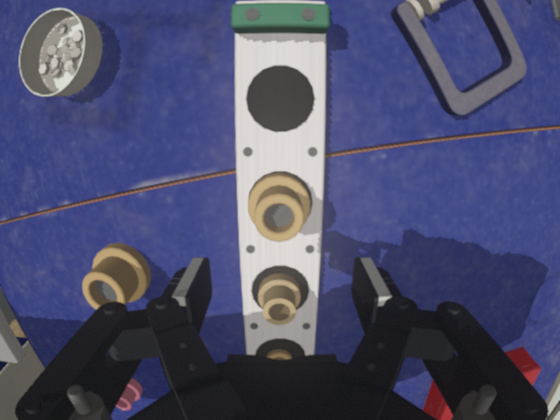

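w11 shows the large bush on pad 2 at about (280,205) and the medium and small still standing. Pad 3, next to the green end, is free at (281,98). Now the largest.

```bash
python3 -m crank '{"travel":[[-3,-0.8,0],[-7,-1.9,0],[-11.5,-3.1,0],[-16,-4.3,0],[-17.2,-4.7,0]],"turn":[[0,0,0],[0,0,0],[0,0,0],[0,0,0],[0,0,0]],"gripper":[0.2,0.2,0.2,0.2,0.2]}' 80|head -3
python3 -m crank '{"travel":[[0,0,-1.5],[0,0,-4],[0,0,-7],[0,0,-9],[0,0,-10.4]],"turn":[[0,0,0],[0,0,0],[0,0,0],[0,0,0],[0,0,0]],"gripper":[0.2,0.2,0.2,0.2,0.2]}'
python3 -m crank '{"travel":[[0,0,0],[0,0,0],[0,0,0],[0,0,0],[0,0,0]],"turn":[[0,0,0],[0,0,0],[0,0,0],[0,0,0],[0,0,0]],"gripper":[0.3,0.45,0.65,0.65,0.65]}'
python3 -m crank '{"travel":[[0,0,0.5],[0,0,2],[0,0,4.5],[0,0,7],[0,0,8.5]],"turn":[[0,0,0],[0,0,0],[0,0,0],[0,0,0],[0,0,0]],"gripper":[0.65,0.65,0.65,0.65,0.65]}'
python3 snap.py w12
```

```text
clock: 16.7
position: [0.4398, -0.0104, 0.1244]
tool_rot: [-3.138, 0.0, 1.398]
clock: 17.2
position: [0.4439, -0.0095, 0.0191]
tool_rot: [-3.14, 0.001, 1.399]
force: [0.2, -0.5, 0.4]
grip_width: 0.0683
finger_force: 0.0
clock: 17.7
position: [0.4449, -0.0094, 0.0215]
tool_rot: [3.141, -0.0, 1.399]
force: [-2.1, -1.1, 8.8]
grip_width: 0.0443
finger_force: 82.0
clock: 18.2
position: [0.4447, -0.0092, 0.1077]
tool_rot: [3.141, -0.001, 1.4]
force: [0.2, -0.8, -4.7]
grip_width: 0.0439
finger_force: 82.2
18.25 [ 0.4454 -0.0092  0.109 ] [ 3.1388e+00 -1.4000e-03  1.3995e+00] [-0.5   0.5   0.51  2.18 -0.46  0.56  0.18]
```

```bash
python3 -m crank '{"travel":[[2.8,2,0],[6.7,4.7,0],[10.7,7.5,0],[14.8,10.3,0],[18.6,13,0]],"turn":[[0,0,0],[0,0,0],[0,0,0],[0,0,0],[0,0,0]],"gripper":[0.65,0.65,0.65,0.65,0.65]}' | head -3
python3 -m crank '{"travel":[[0,0,-2],[0,0,-4],[0,0,-5.8],[0,0,-6.7],[0,0,-6.8]],"turn":[[0,0,0],[0,0,0],[0,0,0],[0,0,0],[0,0,0]],"gripper":[0.65,0.65,0.65,0.65,0.65]}'
python3 -m crank '{"travel":[[0,0,-0.1],[0,0,-0.2],[0,0,-0.3],[0,0,-0.3],[0,0,-0.3]],"turn":[[0,0,0],[0,0,0],[0,0,0],[0,0,0],[0,0,0]],"gripper":[0.65,0.65,0.65,0.65,0.65]}'
python3 -m crank '{"travel":[[0,0,0],[0,0,0],[0,0,0],[0,0,0],[0,0,0]],"turn":[[0,0,0],[0,0,0],[0,0,0],[0,0,0],[0,0,0]],"gripper":[0.6,0.45,0.3,0.15,0.1]}'
python3 -m crank '{"travel":[[0,0,1],[0,0,4],[0,0,8],[0,0,12],[0,0,15]],"turn":[[0,0,0],[0,0,0],[0,0,0],[0,0,0],[0,0,0]],"gripper":[0.1,0.1,0.1,0.1,0.1]}'
python3 -m crank '{"travel":[[0,-2,0],[0,-6,1],[0,-9,2],[0,-10,2],[0,-10,2]],"turn":[[0,0,0],[0,0,0],[0,0,0],[0,0,0],[0,0,0]],"gripper":[0.1,0.1,0.1,0.1,0.1]}' | head -2
python3 snap.py w13; python3 snap.py s13 scene; python3 chk.py w13 largest,.6305,.121,.014 large,.616,.0375,.014 medium,.6014,-.0458,.014 small,.587,-.1293,.014
```

```text
clock: 18.75
position: [0.6317, 0.1224, 0.1054]
tool_rot: [-3.141, -0.0, 1.4]
clock: 19.25
position: [0.6298, 0.1204, 0.0367]
tool_rot: [-3.14, 0.001, 1.399]
force: [-1.2, -0.1, -3.8]
grip_width: 0.044
finger_force: 83.1
clock: 19.75
position: [0.631, 0.1208, 0.0356]
tool_rot: [3.141, -0.001, 1.4]
force: [-2.1, 0.5, 7.0]
grip_width: 0.044
finger_force: 83.9
clock: 20.25
position: [0.6305, 0.1206, 0.0348]
tool_rot: [3.142, 0.0, 1.4]
force: [0.2, -0.6, -0.5]
grip_width: 0.0767
finger_force: 0.0
clock: 20.75
position: [0.6309, 0.1204, 0.1881]
tool_rot: [3.14, -0.001, 1.399]
force: [1.2, 0.8, 0.6]
grip_width: 0.0769
finger_force: 0.0
clock: 21.25
position: [0.6305, 0.019, 0.2056]
21.3 [0.6305 0.0209 0.205 ] [ 3.1416e+00 -6.0000e-04  1.3990e+00] [-0.5   0.63  0.59  1.63 -0.4   1.    0.04]
21.35 [0.6304 0.0219 0.2047] [-3.1411e+00 -7.0000e-04  1.4003e+00] [-0.5   0.63  0.59  1.63 -0.4   1.    0.04]
largest (array([0.62992501, 0.12201396]), 0.9356309937627888)
large (array([0.61611971, 0.03929423]), 0.9447234606012646)
medium (array([ 0.60093901, -0.04465317]), 0.9547663039759119)
small (array([ 0.586045  , -0.12846371]), 0.9774857003772667)
```

View pics/w13.png

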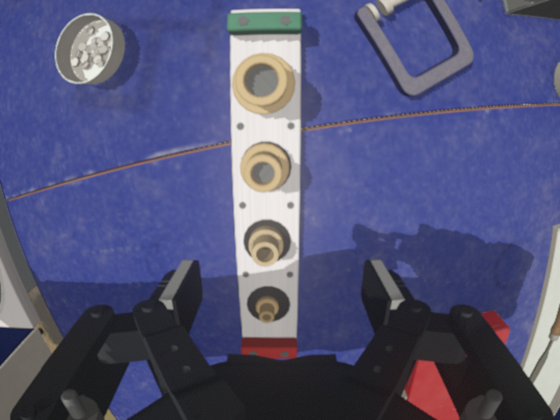

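View pics/s13.png

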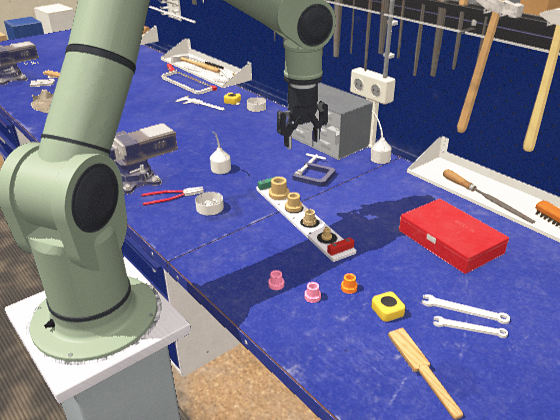

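The w13 view shows all four bushes standing in order: small at (267,310), medium at (265,247), large at (265,167) and largest at (264,82). Each is within about 2 mm of its pad centre. In s13, the oil can, tape measure and tin are where they started, and the robot touches nothing.

```bash
python3 -c "
from workcell import bot
print(bot.job_done())"
```

```text
the job is handed in; nothing more can be done
None
```

The four brass bushes stand brim down on their pads, smallest at the red end to largest at the green end, each within about 2 mm of centre; the oil can, tape measure and tin were not touched, and the job was handed in at about 21 s.

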